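# Make up two grinder kits in compartment trays

### The job

Make up the two grinder kits in the compartment trays, one thing to a compartment: the flap disc, the battery pack with the grey top and the glue bottle go in the red tray; the wire cup brush and the battery pack with the yellow top go in the blue tray. Set each thing down, do not drop it, so that it rests right way up and flat on the tray's floor. Leave the oil can, the masking tape and the pine offcut where they are.

Things in the scene. Friction and masses are not known exactly. Their poses are not given: they have to be found in the camera images.
- red_tray: Loose red plastic kit tray, 0.6 kg, 288 mm long (its x axis) by 126 mm (y). Floor 4 mm thick; outer walls 26 mm high, 3 mm thick; two low dividers 14 mm high over the bench, 3 mm thick. Compartments in a row along x, centres at x = -95, 0 and 95 mm, y = 0, each 92 (x) by 120 mm (y) inside. Origin: centre of the underside; z up.
- blue_tray: Loose blue plastic kit tray, 0.6 kg, 193 mm long (its x axis) by 126 mm (y). Floor 4 mm thick; outer walls 26 mm high, 3 mm thick; one low divider 14 mm high over the bench, 3 mm thick. Compartments in a row along x, centres at x = -47.5 and 47.5 mm, y = 0, each 92 (x) by 120 mm (y) inside. Origin: centre of the underside; z up.
- flap_disc: Loose flap disc: orange-and-brown fan of abrasive flaps, 75 mm diameter and 9 mm thick, lying face down, with a round bright steel hub on its axis, 28 mm diameter, from 9 to 32 mm height, to hold it by. 0.11 kg. Right way up = hub on top. Origin: centre of the underside; z up.
- low_pack: Loose slide-on battery pack, black with a grey top: the lower of the two packs, about 0.22 kg: 78 mm long (its x axis) by 57 mm wide (its y axis) by 44 mm high; the black side walls are plain and parallel up to 36 mm, above them an 8 mm high slide rail 38 mm wide. Right way up = rail on top. Origin: centre of the underside; z up.
- glue_bottle: Loose white wood-glue bottle with an orange nozzle, standing: round body 46 mm diameter, straight up to 66 mm, nozzle tip at 104 mm. About 0.13 kg. Right way up = nozzle on top. Origin: centre of the underside; z up.
- cup_brush: Loose wire cup brush standing on its wires: brass-coloured wires 60 mm diameter at the bottom, dark steel cup 55 mm diameter from 20 to 34 mm height, narrowing to 42 mm height, and on its axis a bright steel hexagon hub 24 mm across flats (grips as a round of 25 mm), from 42 to 60 mm height, to hold it by. About 0.17 kg. Right way up = hub on top. Origin: centre of the underside; z up.
- tall_pack: Loose slide-on battery pack, black with a yellow top: the taller of the two packs, about 0.36 kg: 78 mm long (its x axis) by 57 mm wide (its y axis) by 62 mm high; the black side walls are plain and parallel up to 54 mm, above them an 8 mm high slide rail 38 mm wide. Right way up = rail on top. Origin: centre of the underside; z up.
- oil_can: Bystander, leave alone: loose green round oil can with a black cap, 52 mm diameter, 88 mm high, standing. Origin: centre of the underside; z up.
- masking_tape: Bystander, leave alone: loose brown roll of masking tape lying flat, 84 mm outside and 68 mm inside diameter, 24 mm high. Origin: centre of the underside; z up.
- offcut: Bystander, leave alone: loose pine offcut with a darker band, 75 x 45 mm and 32 mm high. Origin: centre of the underside; z up.
There are look-alikes about, which are no part of the job. Leave any pink look-alike of the tall_pack alone.

How it is judged:
At the end, for the whole second after the job is handed in: Red tray: flap disc, grey pack, glue bottle; blue tray: cup brush, yellow pack; one per compartment, in any order. Each upright within 0.08 rad, origin 1 to 8 mm above the tray's underside and within 60 mm of its long middle line; all released and at rest, trays flat on the bench (z of flap_disc in the frame of red_tray between 0.001 and 0.008 m and angle between each of flap_disc, low_pack, glue_bottle, cup_brush, tall_pack's own z axis and vertical below 0.08 rad and y of flap_disc in the frame of red_tray between -0.06 and 0.06 m and linear speed of each of flap_disc, low_pack, glue_bottle, red_tray, cup_brush, tall_pack, blue_tray below 0.02 m/s and z of low_pack in the frame of red_tray between 0.001 and 0.008 m and y of low_pack in the frame of red_tray between -0.06 and 0.06 m and z of glue_bottle in the frame of red_tray between 0.001 and 0.008 m and y of glue_bottle in the frame of red_tray between -0.06 and 0.06 m and (x of flap_disc in the frame of red_tray between -0.145 and -0.0475 m or x of low_pack in the frame of red_tray between -0.145 and -0.0475 m or x of glue_bottle in the frame of red_tray between -0.145 and -0.0475 m) and (x of flap_disc in the frame of red_tray between -0.0475 and 0.0475 m or x of low_pack in the frame of red_tray between -0.0475 and 0.0475 m or x of glue_bottle in the frame of red_tray between -0.0475 and 0.0475 m) and (x of flap_disc in the frame of red_tray between 0.0475 and 0.145 m or x of low_pack in the frame of red_tray between 0.0475 and 0.145 m or x of glue_bottle in the frame of red_tray between 0.0475 and 0.145 m) and angle between each of red_tray, blue_tray's own z axis and vertical below 0.05 rad and height (world z) of each of red_tray, blue_tray below 0.006 m and z of cup_brush in the frame of blue_tray between 0.001 and 0.008 m and y of cup_brush in the frame of blue_tray between -0.06 and 0.06 m and z of tall_pack in the frame of blue_tray between 0.001 and 0.008 m and y of tall_pack in the frame of blue_tray between -0.06 and 0.06 m and (x of cup_brush in the frame of blue_tray between -0.0965 and 0 m or x of tall_pack in the frame of blue_tray between -0.0965 and 0 m) and (x of cup_brush in the frame of blue_tray between 0 and 0.0965 m or x of tall_pack in the frame of blue_tray between 0 and 0.0965 m)); the robot touches nothing.
It fails at once if the oil can is pushed, lifted or knocked over (distance of oil_can from where it was at the start of the episode above 0.025 m or angle between oil_can's own z axis and vertical above 0.35 rad).
It fails at once if the roll of masking tape is pushed, lifted or knocked over (distance of masking_tape from where it was at the start of the episode above 0.025 m or angle between masking_tape's own z axis and vertical above 0.35 rad).
It fails at once if the pine offcut is pushed, lifted or knocked over (distance of offcut from where it was at the start of the episode above 0.025 m or angle between offcut's own z axis and vertical above 0.35 rad).
It fails at once if a thing of the kits is dropped or knocked flying (out of the fingers and faster than 0.6 m/s) ((linear speed of flap_disc above 0.6 m/s and contact force between flap_disc and the fingers below 0.1 N) or (linear speed of low_pack above 0.6 m/s and contact force between low_pack and the fingers below 0.1 N) or (linear speed of glue_bottle above 0.6 m/s and contact force between glue_bottle and the fingers below 0.1 N) or (linear speed of cup_brush above 0.6 m/s and contact force between cup_brush and the fingers below 0.1 N) or (linear speed of tall_pack above 0.6 m/s and contact force between tall_pack and the fingers below 0.1 N)).
It also fails if it takes over 133 s, if anything falls off the work surface, if the arm or the gripper's body presses on something with over 40 N, if the wrist force passes 120 N, or if a joint passes its speed limit or range.

### The arm

A 6-joint arm with a two-finger parallel gripper is mounted at the origin on the work surface. World frame = base frame: x ahead of the robot, y to its left, z up, the work surface at z = 0. Lengths are in m, angles in rad, forces in N, time in s.
With the tool pointing down it reaches from about 0.25 to 0.8 m from the base axis. Payload 3.9 kg.
Tool frame: the origin (TCP) lies at the very end of the fingers, on their centre line; the grasp point (between the pads) lies 19 mm behind it; z points along the fingers, y is the direction in which the jaws open and shut (so a half turn about z gives the same grasp; the last joint's range is limited). The gripper opens to 85 mm and grips with 20 to 120 N. Pads are 22 mm wide; open, the fingers measure 114 mm over their backs; the gripper's body (76 mm by 85 mm) begins 54 mm behind the grasp point. The pads swing forward as they close: fully open they stand 13 mm farther back than shut.
Start: joints at [-1.27, 0.26, -0.138, 1.173, 0, 1.571], TCP at [0.156, -0.501, 0.231] pointing down, gripper open.
Joint ranges: [-2.78, 2.78], [-0.83, 1.72], [-1.28, 1.37], [-1.9, 2.12], [-1.57, 1.48], [-3.14, 3.14]. Speed limits (rad/s): [2.57, 2.57, 3.14, 3.14, 3.14, 3.14].

### API

Orientations are given as a unit quaternion [w, x, y, z].
In Python, from bench import observe, vision, ticket gives the robot as it stands.
- The arm moves only by the shell command python3 -m handwheel 'ROWS'. ROWS is JSON, a list that holds one entry, the list of rows, each a list of 5 numbers: the shift along the world's x, y, z in m, then the turn about the world's z in rad, then the closure, from -1 (fully open) to 1 (shut). A call has 1 to 10 rows; each row shifts and turns the commanded pose from where the row before left it; what a row does not reach is not made up. A row lasts 1/8 s, in which the tool goes at most 62.5 mm and 10.7 degrees, less where a joint would pass 70% of its speed; a pose out of reach is approached as far as the arm can. A call with a gripper value outside its range is refused whole. The fingers move at their own pace and stop on an object; the grip force is fixed at half the most. Time passes only in rows, so rows that do not move let the fingers close. It gives the time, the measured TCP pose, the force and the opening at its end, in the units of the state.
- observe(): the state, without advancing time (a new reading comes with each control period).
- vision.read_camera(name): name is "scene" or "top"; returns a dict with "image" (384x512x3 uint8, red, green, blue), "K" (3x3 intrinsics, pixels), "k1" (the pictures are not rectified: a ray, as slopes to the right and down, at radius r is drawn at 1 + k1 r^2 times it, then the intrinsics apply), "R" (3x3) and "t" (3): a world point X has camera coordinates R X + t. Camera axes: x right, y down, z forward; pixel columns grow to the right and rows downward; lengths in m; the calibration is good to about 2 mm. A picture is of the moment at which its call begins. There is no depth.
- ticket.hand_in(): hands the job in, once; it reports no verdict.
The state is a dict: "time_s": time; "qpos": joint angles; "qvel": joint speeds; "joint_efforts": joint torques, N m; "ee_pos": TCP position; "orientation": TCP orientation; "ft_force": force on the tool from outside, world axes, zero at the start; "moment": the same for the moment, N m; "grip_width": opening from 0.0 (shut) to 1.0 (fully open).
Only numpy, scipy, OpenCV 4.12 (cv2) and the standard library are available. Lean on these libraries where they do the work, as an engineer would, in place of code of your own. Each camera call takes 0.05 s, during which the arm holds its last target. There are 200 camera calls.

## Working session

There is one attempt and no reset: what is moved stays moved. The work goes in short steps, Python scripts to look and compute and a shell command to move; the robot and the scene stay as the last step left them, time stands still between calls to the robot, and variables do not carry over. Pictures are saved under pics/ and viewed, about 12 in all and at most 16, crops included, and the job is handed in when it is done.

```bash
ls; mkdir -p pics; cat > h.py <<'E'
import numpy as np, cv2
from bench import observe, vision
def cam(n):
    c=vision.read_camera(n); return {k:(np.array(v) if k!='k1' else v) for k,v in c.items() if k in('image','K','k1','R','t')}
def ray(c,u,v):
    K=c['K']; d=np.array([(u-K[0,2])/K[0,0],(v-K[1,2])/K[1,1]]); s=d.copy()
    for _ in range(20): s=d/(1+c['k1']*(s@s))
    return -c['R'].T@c['t'], c['R'].T@np.array([s[0],s[1],1.])
def onz(c,u,v,z):
    o,d=ray(c,u,v); return o+d*(z-o[2])/d[2]
def proj(c,X):
    p=c['R']@np.array(X)+c['t']; s=p[:2]/p[2]; s=s*(1+c['k1']*(s@s)); return c['K'][:2,:2]@s+c['K'][:2,2]
E
python3 - <<'E'
from h import *
for n in('scene','top'):
    c=cam(n); cv2.imwrite(f'pics/{n}0.png',cv2.resize(c['image'][:,:,::-1],(800,600),interpolation=cv2.INTER_CUBIC)); print(n,c['K'],c['k1'],-c['R'].T@c['t'],c['R'])
print(observe())
E
```

```text
pics
scene [[447.5149001    0.         257.12496785]
 [  0.         447.5149001  181.22735322]
 [  0.           0.           1.        ]] 0.04655594978154544 [1.20844028 0.1661915  0.85580304] [[-0.21105204  0.97742262  0.01010263]
 [ 0.71857371  0.1621496  -0.67628347]
 [-0.66265289 -0.13547153 -0.7365722 ]]
top [[483.37735578   0.         256.62683627]
 [  0.         483.37735578 197.4642648 ]
 [  0.           0.           1.        ]] -0.10681839691351708 [0.39568301 0.01370804 1.23699069] [[ 0.02460638 -0.99967582  0.00654089]
 [-0.99681419 -0.02503144 -0.0757291 ]
 [ 0.07586828 -0.00465663 -0.99710698]]
{'time_s': 0.1, 'qpos': array([-1.26998188e+00,  2.60641618e-01, -1.39233305e-01,  1.17271248e+00,
       -3.27201744e-05,  1.57081014e+00]), 'qvel': array([-0.00134019, -0.00045582,  0.00343639,  0.0012627 , -0.00017705,
        0.00020154]), 'joint_efforts': array([-1.95873481e-04, -4.06507766e+01,  2.54527545e+01,  1.01091655e-02,
       -1.59625024e-04,  7.60039626e-06]), 'ee_pos': array([ 0.15536473, -0.50084221,  0.23053849]), 'orientation': array([-8.82975439e-04,  9.88710777e-01,  1.49833900e-01, -1.50369637e-04]), 'ft_force': array([-0.94329271, -1.29209837, -0.15498613]), 'moment': array([ 0.01132807, -0.02380972, -0.00201494]), 'grip_width': 0.998795558364469}
```

View pics/top0.png

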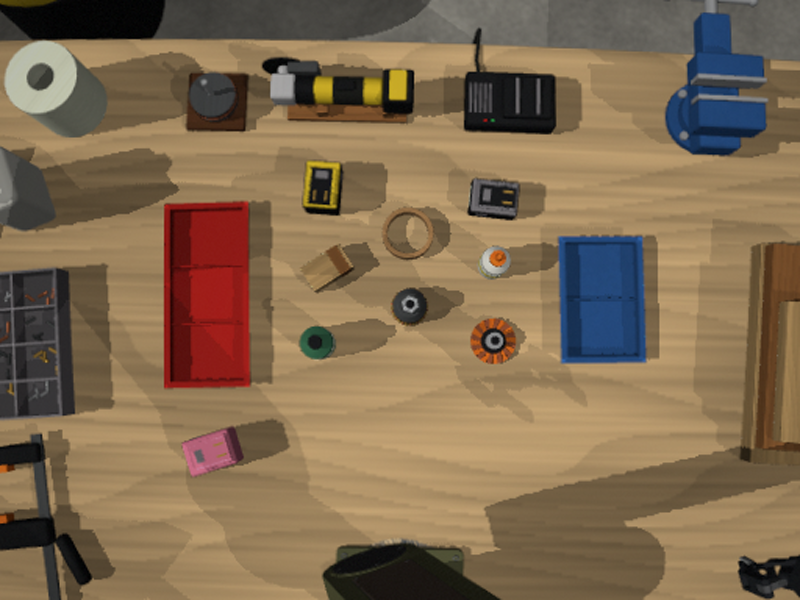

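View pics/scene0.png

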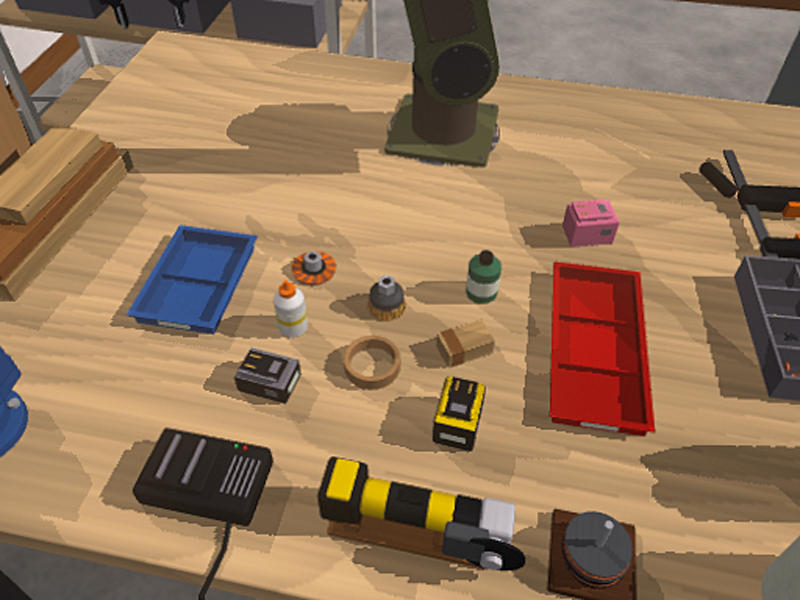

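Top view (800 px scale): red tray (207,295), blue tray (602,298), yellow pack (322,187), grey pack (494,198), glue (495,260), brush (409,305), disc (494,341), tape (408,232), offcut (327,268), oil can (317,342), pink pack (212,451). The scene view agrees and shows everything upright.

```bash
cat > m.py <<'E'
from h import *
def blob(c,lo,hi,box):
    hsv=cv2.cvtColor(c['image'],cv2.COLOR_RGB2HSV); m=cv2.inRange(hsv,np.array(lo),np.array(hi)); k=np.zeros_like(m); u0,v0,u1,v1=box; k[v0:v1,u0:u1]=255; m&=k
    cs,_=cv2.findContours(m,cv2.RETR_EXTERNAL,cv2.CHAIN_APPROX_NONE); return m,[q for q in cs if len(q)>4]
def rect(c,cs,z):
    P=np.vstack([q[:,0] for q in cs]); W=np.array([onz(c,u,v,z)[:2] for u,v in P]).astype(np.float32)
    return cv2.minAreaRect(W)
E
python3 - <<'E'
from m import *
c=cam('top'); im=c['image']
b=lambda *a:[int(x/1.5625) for x in a]
for n,lo,hi,box,z in [('red',(0,120,60),(8,255,255),b(150,190,262,395),.026),('red2',(172,120,60),(180,255,255),b(150,190,262,395),.026),('blue',(100,100,50),(125,255,255),b(550,225,655,370),.026),
 ('yellow',(20,150,90),(33,255,255),b(295,150,350,225),.060),('grey',(0,0,60),(180,60,255),b(462,170,526,225),.040),
 ('disc',(3,150,130),(16,255,255),b(462,310,525,370),.009),('nozzle',(3,150,130),(16,255,255),b(480,240,515,280),.09),('oil',(60,60,20),(95,255,255),b(290,320,340,365),.07),('tape',(5,90,60),(16,200,220),b(378,200,440,262),.024)]:
    m,cs=blob(c,lo,hi,box)
    if cs:
        r=rect(c,cs,z); print(n,np.round(r[0],4),np.round(r[1],4),round(r[2],1))
        if n in('red','blue','yellow','grey'): print(np.round(cv2.boxPoints(r),3).tolist())
s=im[90:240,170:340]; cv2.imwrite('pics/crop1.png',cv2.resize(s[:,:,::-1],None,fx=4,fy=4,interpolation=cv2.INTER_CUBIC))
E
```

```text
red [0.5045 0.3244] [0.3015 0.1393] 2.9
[[0.35100001096725464, 0.3869999945163727], [0.3569999933242798, 0.24699999392032623], [0.6589999794960022, 0.2619999945163727], [0.6520000100135803, 0.4020000100135803]]
blue [ 0.5128 -0.3176] [0.2049 0.1375] 1.8
[[0.40799999237060547, -0.25200000405311584], [0.4129999876022339, -0.38999998569488525], [0.6169999837875366, -0.382999986410141], [0.6129999756813049, -0.2460000067949295]]
yellow [0.6809 0.1411] [0.0536 0.0751] 85.4
[[0.640999972820282, 0.11699999868869781], [0.7160000205039978, 0.11100000143051147], [0.7200000286102295, 0.16500000655651093], [0.6460000276565552, 0.17100000381469727]]
grey [ 0.6727 -0.136 ] [0.0783 0.0535] 85.2
[[0.6430000066757202, -0.17299999296665192], [0.6959999799728394, -0.1770000010728836], [0.703000009059906, -0.0989999994635582], [0.6489999890327454, -0.0949999988079071]]
disc [ 0.4405 -0.1419] [0.0713 0.0716] 0.8
nozzle [ 0.565  -0.1374] [0.0215 0.0228] 28.0
oil [0.4297 0.1383] [0.048 0.046] 46.6
tape [ 0.6118 -0.    ] [0.0823 0.0813] 1.5
```

View pics/crop1.png

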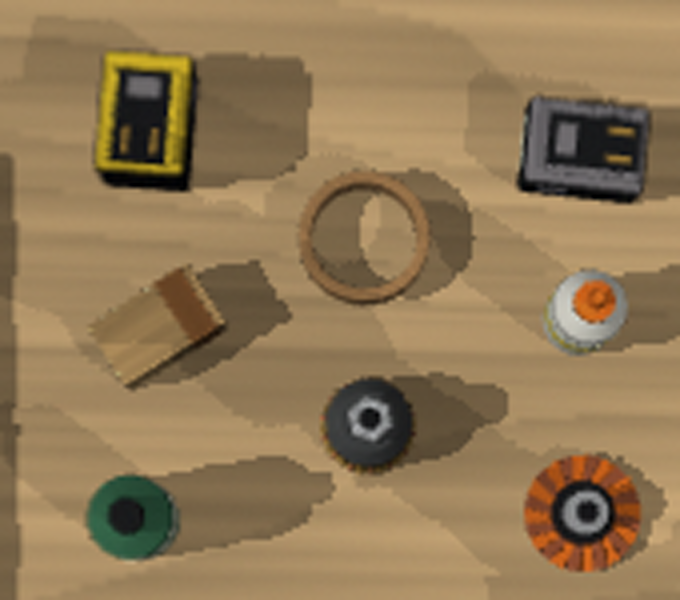

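The crop shows the disc hub at (586,513), brush hub (371,419), nozzle (597,299), bottle shoulder (588,305), and both pack tops clear. I'll get the final positions and cross-check the hubs in the scene view.

```bash
python3 - <<'E'
from m import *
c=cam('top'); s=cam('scene')
f=lambda u,v:((u+.5)/4-.5+170,(v+.5)/4-.5+90)
g=lambda u,v:((u+.5)/1.5625-.5,(v+.5)/1.5625-.5)
for n,p,z,q in [('disc',(586,513),.032,(312,256)),('brush',(371,419),.06,(386,283)),('nozzle',(598,298),.104,(287,283)),('shoulder',(588,304),.066,None)]:
    print(n,np.round(onz(c,*f(*p),z),4), q and np.round(onz(s,*g(*q),z),4))
b=lambda *a:[int(x/1.5625) for x in a]
for n,lo,hi,box,z in [('yellow',(20,150,90),(33,255,255),b(295,150,350,225),.054),('grey',(0,0,60),(180,60,255),b(462,170,526,225),.036)]:
    print(n,rect(c,blob(c,lo,hi,box)[1],z))
# tray rims in the scene view
for n,lo,hi,box in [('red',(0,120,60),(8,255,255),b(540,255,660,440)),('blue',(100,100,50),(125,255,255),b(125,220,262,340))]:
    cs=blob(s,lo,hi,box)[1]; k=max(cs,key=cv2.contourArea); a=cv2.approxPolyDP(cv2.convexHull(k),4,True)[:,0]
    print(n,[(p.tolist(),np.round(onz(s,*p,.026)[:2],3).tolist()) for p in a])
E
python3 -m handwheel '[[[0.02,0.05,0,0.18,-1],[0.03,0.05,0,0.18,-1],[0.04,0.05,0,0.18,-1],[0.04,0.05,0,0.18,-1],[0.04,0.05,0,0.18,-1],[0.04,0.05,0,0.18,-1],[0.04,0.05,0,0.18,-1],[0.03,0.01,0,0.05,-1]]]'
```

```text
disc [ 0.44   -0.1418  0.032 ] [ 0.4398 -0.1437  0.032 ]
brush [ 0.4932 -0.0056  0.06  ] [ 0.497  -0.0046  0.06  ]
nozzle [ 0.5648 -0.1377  0.104 ] [ 0.5681 -0.1356  0.104 ]
shoulder [ 0.5666 -0.1367  0.066 ] None
yellow ((0.682468593120575, 0.14206653833389282), (0.054120391607284546, 0.07527761906385422), 84.97216796875)
grey ((0.6735984086990356, -0.1365165114402771), (0.07858075946569443, 0.053689051419496536), 85.23845672607422)
red [([355, 167], [0.357, 0.251]), ([409, 174], [0.352, 0.387]), ([419, 276], [0.651, 0.403]), ([353, 269], [0.665, 0.267])]
blue [([163, 151], [0.41, -0.255]), ([136, 212], [0.621, -0.244]), ([81, 201], [0.617, -0.384]), ([115, 144], [0.413, -0.389])]
time_s: 1.25
ee_pos: [0.4318, -0.1444, 0.2315]
orientation: [-0.0, 0.69, 0.724, 0.0]
ft_force: [0.3, -0.7, 0.0]
grip_width: 1.001
```

```bash
python3 -m handwheel '[[[0.0085,0.002,-0.05,0,-1],[0,0,-0.05,0,-1],[0,0,-0.05,0,-1],[0,0,-0.04,0,-1],[0,0,-0.02,0,-1],[0,0,-0.0105,0,-1],[0,0,0,0,-1],[0,0,0,0,1],[0,0,0,0,1],[0,0,0,0,1]]]'; python3 -m handwheel '[[[0,0,0,0,1],[0,0,0,0,1],[0,0,0,0,1]]]'
```

```text
time_s: 2.5
ee_pos: [0.4398, -0.1456, 0.0114]
orientation: [0.001, 0.693, 0.721, 0.0]
ft_force: [-0.2, 0.5, 0.1]
grip_width: 0.376
time_s: 2.88
ee_pos: [0.44, -0.1456, 0.0117]
orientation: [0.001, 0.693, 0.721, 0.0]
ft_force: [-1.5, 0.4, 5.1]
grip_width: 0.306
```

```bash
python3 -m handwheel '[[[0,0,0.02,0,1],[0,0,0.03,0,1],[0,0,0.05,0,1],[0,0,0.05,0,1],[0,0,0.04,0,1],[0,0.03,0,0,1],[0,0.05,0,0,1],[0,0.05,0,0,1],[0,0.05,0,0,1],[0,0.05,0,0,1]]]'; python3 -m handwheel '[[[0,0.05,0,0,1],[0,0.05,0,0,1],[-0.01,0.05,0,0,1],[-0.01,0.05,0,0,1],[-0.01,0.03,0,0,1],[0,0.0076,0,0,1],[0,0,0,0,1],[0,0,0,0,1]]]'
```

```text
time_s: 4.12
ee_pos: [0.4388, 0.0861, 0.2009]
orientation: [0.0, 0.693, 0.721, 0.0]
ft_force: [0.6, -1.0, -2.0]
grip_width: 0.308
time_s: 5.12
ee_pos: [0.4094, 0.321, 0.2007]
orientation: [0.0, 0.693, 0.721, -0.0]
ft_force: [-0.4, 1.0, -1.5]
grip_width: 0.301
```

```bash
python3 - <<'E'
from h import *
for n in('scene',):
    c=cam(n); im=c['image'][60:300,230:460]; cv2.imwrite(f'pics/a_{n}.png',cv2.resize(im[:,:,::-1],None,fx=2.5,fy=2.5))
E
```

```text
(no output)
```

View pics/a_scene.png

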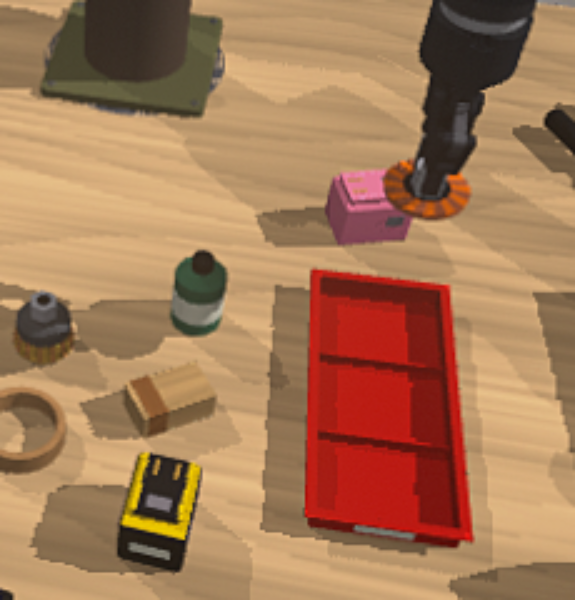

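The disc hangs level in the fingers (crop 430,190). Now I set it down in the near compartment.

```bash
python3 -m handwheel '[[[0,0,-0.05,0,1],[0,0,-0.05,0,1],[0,0,-0.04,0,1],[0,0,-0.03,0,1],[0,0,-0.01,0,1],[0,0,-0.003,0,1],[0,0,0,0,1],[0,0,0,0,1]]]'
```

```text
time_s: 6.18
ee_pos: [0.4102, 0.3229, 0.019]
orientation: [0.0, 0.693, 0.721, 0.001]
ft_force: [-0.8, 0.0, -2.0]
grip_width: 0.307
```

```bash
python3 -m handwheel '[[[0,0,-0.002,0,1],[0,0,-0.001,0,1],[0,0,0,0,1]]]';python3 -m handwheel '[[[0,0,-0.001,0,1],[0,0,0,0,1]]]'
```

```text
time_s: 6.55
ee_pos: [0.4096, 0.3225, 0.0157]
orientation: [0.0, 0.693, 0.721, 0.001]
ft_force: [-0.8, -0.4, 5.2]
grip_width: 0.299
time_s: 6.8
ee_pos: [0.4096, 0.3226, 0.0157]
orientation: [0.0, 0.693, 0.721, 0.001]
ft_force: [-4.1, -1.7, 12.7]
grip_width: 0.301
```

```bash
python3 -m handwheel '[[[0,0,0.001,0,0.2],[0,0,0,0,0.05],[0,0,0,0,0],[0,0,0,0,0],[0,0,0.02,0,0],[0,0,0.04,0,-0.5],[0,0,0.05,0,-1],[0,0,0.05,0,-1],[0,0,0.03,0,-1],[0,-0.04,0,0,-1]]]'; python3 -m handwheel '[[[0.02,-0.05,0,0,-1],[0.02,-0.05,0,0,-1],[0.02,-0.05,0,0,-1],[0.02,-0.05,0,0,-1],[0.02,-0.05,0,0,-1],[0.02,-0.05,0,0,-1],[0.02,-0.05,0,0,-1],[0.017,-0.05,0,0,-1],[0,-0.02,0,0,-1],[0,0,0,0,-1]]]'
```

```text
time_s: 8.05
ee_pos: [0.4117, 0.2849, 0.2077]
orientation: [0.001, 0.692, 0.722, 0.004]
ft_force: [0.9, -0.9, -0.1]
grip_width: 1.002
time_s: 9.3
ee_pos: [0.5657, -0.1386, 0.2043]
orientation: [-0.001, 0.694, 0.72, -0.0]
ft_force: [0.2, 0.1, 0.0]
grip_width: 0.999
```

```bash
python3 -m handwheel '[[[0.001,0.001,-0.05,0,-1],[0,0,-0.05,0,-1],[0,0,-0.04,0,-1],[0,0,-0.02,0,-1],[0,0,-0.007,0,-1],[0,0,0,0,-1],[0,0,0,0,0],[0,0,0,0,1],[0,0,0,0,1],[0,0,0,0,1]]]'; python3 -m handwheel '[[[0,0,0,0,1],[0,0,0,0,1],[0,0,0,0,1]]]'
```

```text
time_s: 10.55
ee_pos: [0.5678, -0.137, 0.0392]
orientation: [0.001, 0.693, 0.721, 0.001]
ft_force: [-1.7, -0.3, 4.6]
grip_width: 0.517
time_s: 10.92
ee_pos: [0.5678, -0.137, 0.0392]
orientation: [0.001, 0.693, 0.721, 0.001]
ft_force: [-2.6, 0.1, 4.9]
grip_width: 0.521
```

```bash
python3 -m handwheel '[[[0,0,0.02,0,1],[0,0,0.05,0,1],[0,0,0.05,0,1],[0,0,0.05,0,1],[0,0.02,0.01,0,1],[0.01,0.05,0,0,1],[0.01,0.05,0,0,1],[0.012,0.05,0,0,1],[0,0.05,0,0,1],[0,0.05,0,0,1]]]'; python3 -m handwheel '[[[0,0.05,0,0,1],[0,0.05,0,0,1],[0,0.05,0,0,1],[0,0.04,0,0,1],[0,0.009,0,0,1],[0,0,0,0,1],[0,0,-0.05,0,1],[0,0,-0.05,0,1],[0,0,-0.03,0,1],[0,0,0,0,1]]]'
```

```text
time_s: 12.18
ee_pos: [0.598, 0.1354, 0.2161]
orientation: [-0.001, 0.693, 0.721, -0.001]
ft_force: [0.1, -0.6, -2.0]
grip_width: 0.521
time_s: 13.42
ee_pos: [0.5967, 0.329, 0.0846]
orientation: [-0.001, 0.694, 0.72, -0.004]
ft_force: [-0.0, 0.6, -1.7]
grip_width: 0.525
```

```bash
python3 - <<'E'
from h import *
for n in('scene',):
    c=cam(n); im=c['image'][60:300,230:460]; cv2.imwrite(f'pics/b_{n}.png',cv2.resize(im[:,:,::-1],None,fx=2.5,fy=2.5))
E
```

```text
(no output)
```

View pics/b_scene.png

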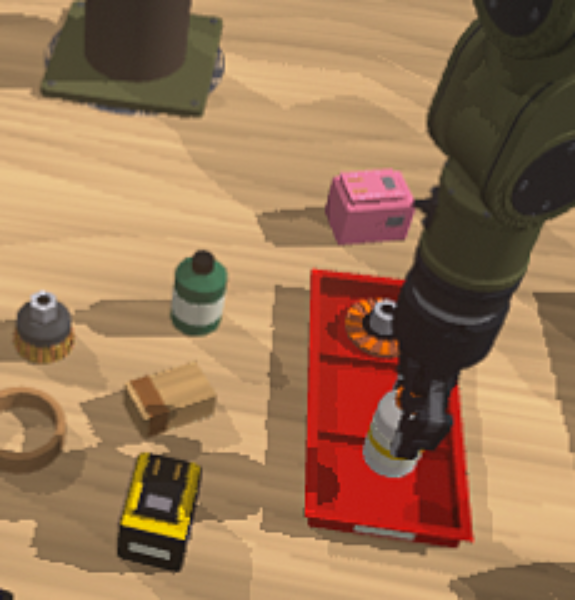

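The disc is in the near compartment (375,325) and the bottle hangs upright over the far one.

```bash
python3 -m handwheel '[[[0.004,0.003,-0.02,0,1],[0,0,-0.012,0,1],[0,0,-0.005,0,1],[0,0,-0.001,0,1],[0,0,0,0,1],[0,0,0,0,1]]]'
```

```text
time_s: 14.22
ee_pos: [0.6036, 0.3355, 0.0504]
orientation: [0.0, 0.693, 0.721, 0.0]
ft_force: [-0.5, 0.6, -2.1]
grip_width: 0.519
```

```bash
python3 -m handwheel '[[[0,0,-0.004,0,1],[0,0,-0.002,0,1],[0,0,0,0,1]]]';python3 -m handwheel '[[[0,0,-0.001,0,1],[0,0,-0.001,0,1],[0,0,0,0,1]]]'
```

```text
time_s: 14.6
ee_pos: [0.6031, 0.3351, 0.0436]
orientation: [-0.0, 0.693, 0.721, -0.0]
ft_force: [0.2, 0.7, -0.8]
grip_width: 0.518
time_s: 14.98
ee_pos: [0.6033, 0.3353, 0.0432]
orientation: [0.0, 0.693, 0.721, 0.0]
ft_force: [-2.3, -0.6, 6.3]
grip_width: 0.519
```

```bash
python3 -m handwheel '[[[0,0,0.001,0,-0.2],[0,0,0,0,-0.5],[0,0,0,0,-0.8],[0,0,0,0,-0.8],[0,0,0.03,0,-1],[0,0,0.05,0,-1],[0,0,0.05,0,-1],[0,0,0.03,0,-1],[0.01,-0.04,0,0,-1],[0.01,-0.05,0,0,-1]]]'; python3 -m handwheel '[[[0.01,-0.05,0,0,-1],[0.01,-0.05,0,0,-1],[0.01,-0.05,0,-0.14,-1],[0.01,-0.05,0,0,-1],[0.01,-0.05,0,0,-1],[0,-0.05,0,0,-1],[0,-0.05,0,0,-1],[0,-0.032,0,0,-1],[0,0,0,0,-1],[0,0,0,0,-1]]]'
```

```text
time_s: 16.23
ee_pos: [0.6238, 0.2455, 0.2034]
orientation: [0.0, 0.692, 0.722, 0.001]
ft_force: [0.5, -0.2, 0.5]
grip_width: 1.0
time_s: 17.48
ee_pos: [0.6732, -0.1364, 0.2026]
orientation: [-0.0, 0.742, 0.671, 0.0]
ft_force: [-0.4, -0.2, 0.9]
grip_width: 1.004
```

```bash
python3 -m handwheel '[[[0,0,-0.05,0,-1],[0,0,-0.05,0,-1],[0,0,-0.05,0,-1],[0,0,-0.03,0,-1],[0,0,-0.014,0,-1],[0,0,0,0,-1],[0,0,0,0,0],[0,0,0,0,1],[0,0,0,0,1],[0,0,0,0,1]]]'; python3 -m handwheel '[[[0,0,0,0,1],[0,0,0,0,1]]]'
```

```text
time_s: 18.73
ee_pos: [0.675, -0.1371, 0.0111]
orientation: [0.002, 0.742, 0.671, 0.001]
ft_force: [-0.9, 0.1, 6.6]
grip_width: 0.651
time_s: 18.98
ee_pos: [0.675, -0.1371, 0.0111]
orientation: [0.002, 0.742, 0.671, 0.001]
ft_force: [0.1, -0.2, 6.5]
grip_width: 0.651
```

```bash
python3 -m handwheel '[[[0,0,0.02,0,1],[0,0,0.05,0,1],[0,0,0.05,0,1],[0,0,0.05,0,1],[-0.02,0.03,0.02,0,1],[-0.03,0.04,0,0.15,1],[-0.03,0.05,0,0,1],[-0.03,0.05,0,0,1],[-0.03,0.05,0,0,1],[-0.03,0.05,0,0,1]]]'; python3 -m handwheel '[[[0,0.05,0,0,1],[0,0.05,0,0,1],[0,0.05,0,0,1],[0,0.04,0,0,1],[0,0.004,0,0,1],[0,0,0,0,1],[0,0,0,0,1]]]'
```

```text
time_s: 20.23
ee_pos: [0.502, 0.1345, 0.199]
orientation: [0.0, 0.689, 0.724, 0.0]
ft_force: [0.9, 1.0, -2.0]
grip_width: 0.657
time_s: 21.1
ee_pos: [0.5031, 0.3259, 0.1988]
orientation: [0.0, 0.69, 0.724, -0.0]
ft_force: [-0.7, 0.4, -2.3]
grip_width: 0.655
```

```bash
python3 -m handwheel '[[[0.001,0.001,-0.05,0,1],[0,0,-0.05,0,1],[0,0,-0.04,0,1],[0,0,-0.03,0,1],[0,0,-0.008,0,1],[0,0,-0.003,0,1],[0,0,0,0,1],[0,0,0,0,1]]]'
```

```text
time_s: 22.1
ee_pos: [0.5053, 0.3288, 0.0192]
orientation: [0.0, 0.689, 0.725, 0.001]
ft_force: [0.1, -0.8, -1.2]
grip_width: 0.654
```

```bash
python3 - <<'E'
from h import *
for n in('scene',):
    c=cam(n); im=c['image'][60:300,230:460]; cv2.imwrite(f'pics/c_{n}.png',cv2.resize(im[:,:,::-1],None,fx=2.5,fy=2.5))
E
```

```text
(no output)
```

View pics/c_scene.png

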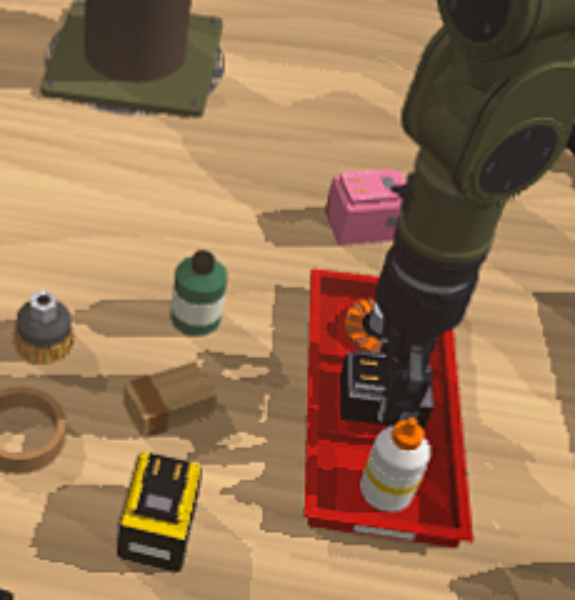

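The bottle stands in the far compartment, and the grey pack is in the middle one, just above the floor.

```bash
python3 -m handwheel '[[[0,0,-0.003,0,1],[0,0,-0.001,0,1],[0,0,0,0,1]]]';python3 -m handwheel '[[[0,0,-0.001,0,1],[0,0,0,0,1]]]'
```

```text
time_s: 22.52
ee_pos: [0.5048, 0.3286, 0.0151]
orientation: [0.0, 0.689, 0.725, 0.001]
ft_force: [-1.7, -0.9, 6.0]
grip_width: 0.652
time_s: 22.78
ee_pos: [0.5047, 0.3286, 0.0151]
orientation: [0.0, 0.689, 0.725, 0.001]
ft_force: [-2.8, -3.0, 11.8]
grip_width: 0.656
```

```bash
python3 -m handwheel '[[[0,0,0.001,0,-0.4],[0,0,0,0,-0.5],[0,0,0,0,-0.5],[0,0,0,0,-0.5],[0,0,0.02,0,-0.5],[0,0,0.05,0,-0.5],[0,0,0.05,0,-0.5],[0,0,0.05,0,-1],[0,-0.02,0.02,0,-1],[0,-0.05,0,0,-1]]]'; python3 -m handwheel '[[[-0.01,-0.05,0,0,-1],[0,-0.05,0,0,-1],[0,-0.05,0,0,-1],[0,-0.05,0,0,-1],[0,-0.05,0,0,-1],[0,-0.014,0,0,-1],[0,0,0,0,-1],[0,0,0,0,-1]]]'
python3 - <<'E'
from h import *
c=cam('scene'); im=c['image'][120:300,180:440]; cv2.imwrite(f'pics/d.png',cv2.resize(im[:,:,::-1],None,fx=3,fy=3))
E
```

```text
time_s: 24.02
ee_pos: [0.5055, 0.2587, 0.2051]
orientation: [0.001, 0.688, 0.726, 0.002]
ft_force: [0.7, -1.1, -0.1]
grip_width: 1.001
time_s: 25.02
ee_pos: [0.494, -0.005, 0.2034]
orientation: [-0.0, 0.689, 0.725, -0.0]
ft_force: [0.0, -0.1, 0.9]
grip_width: 0.999
```

View pics/d.png

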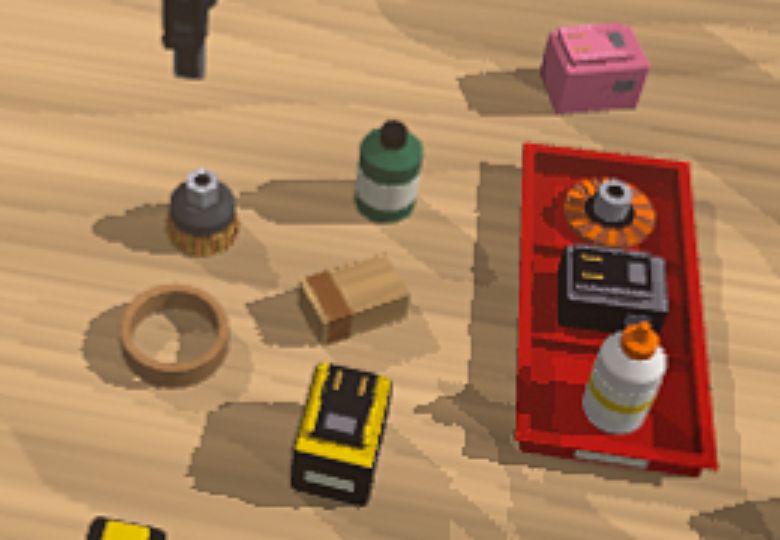

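Red tray: all three things sit one per compartment, upright. Brush next.

```bash
python3 -m handwheel '[[[0.001,0,-0.05,0,-1],[0,0,-0.05,0,-1],[0,0,-0.04,0,-1],[0,0,-0.015,0,-1],[0,0,-0.004,0,-1],[0,0,0,0,-1],[0,0,0,0,0],[0,0,0,0,1],[0,0,0,0,1],[0,0,0,0,1]]]'; python3 -m handwheel '[[[0,0,0,0,1],[0,0,0,0,1],[0,0,0,0,1]]]'
```

```text
time_s: 26.32
ee_pos: [0.4953, -0.0059, 0.0453]
orientation: [0.0, 0.689, 0.725, 0.0]
ft_force: [-2.1, 0.0, 3.9]
grip_width: 0.266
time_s: 26.7
ee_pos: [0.4953, -0.0059, 0.0453]
orientation: [0.0, 0.689, 0.725, 0.0]
ft_force: [-2.1, -0.2, 5.5]
grip_width: 0.259
```

```bash
python3 -m handwheel '[[[0,0,0.02,0,1],[0,0,0.05,0,1],[0,0,0.05,0,1],[0,0,0.03,0,1],[0,-0.04,0,0,1],[-0.01,-0.05,0,0,1],[-0.01,-0.05,0,0,1],[-0.01,-0.05,0,0,1],[0,-0.05,0,0,1],[0,-0.05,0,0,1]]]'; python3 -m handwheel '[[[0.001,-0.024,0,0,1],[0,0,0,0,1],[0,0,-0.05,0,1],[0,0,-0.05,0,1],[0,0,-0.03,0,1],[0,0,-0.008,0,1],[0,0,0,0,1],[0,0,0,0,1]]]'
```

```text
time_s: 27.95
ee_pos: [0.4646, -0.2973, 0.1942]
orientation: [-0.0, 0.689, 0.724, 0.0]
ft_force: [1.1, 0.2, -1.7]
grip_width: 0.263
time_s: 28.95
ee_pos: [0.4676, -0.3202, 0.0585]
orientation: [0.001, 0.689, 0.725, 0.0]
ft_force: [0.7, -0.6, -1.5]
grip_width: 0.261
```

```bash
python3 - <<'E'
from h import *
c=cam('scene'); im=c['image'][110:290,30:270]; cv2.imwrite(f'pics/e.png',cv2.resize(im[:,:,::-1],None,fx=3,fy=3))
E
```

```text
(no output)
```

View pics/e.png

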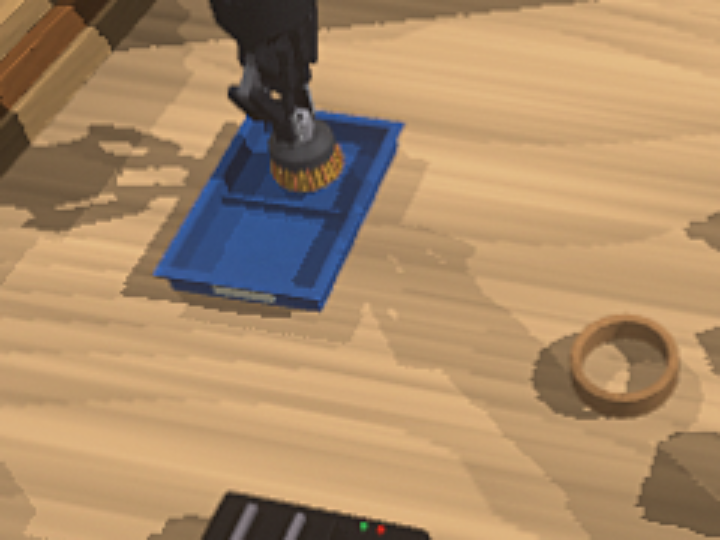

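The brush hangs upright over the near blue compartment.

```bash
python3 -m handwheel '[[[0,0,-0.005,0,1],[0,0,-0.003,0,1],[0,0,-0.001,0,1],[0,0,0,0,1]]]';python3 -m handwheel '[[[0,0,-0.001,0,1],[0,0,0,0,1]]]'
```

```text
time_s: 29.5
ee_pos: [0.4663, -0.3201, 0.0493]
orientation: [0.001, 0.689, 0.724, -0.0]
ft_force: [-3.5, 1.2, 7.8]
grip_width: 0.261
time_s: 29.75
ee_pos: [0.4662, -0.3201, 0.0492]
orientation: [0.001, 0.689, 0.724, -0.0]
ft_force: [-4.7, 2.9, 14.7]
grip_width: 0.259
```

```bash
python3 -m handwheel '[[[0,0,0.001,0,0.2],[0,0,0,0,0],[0,0,0,0,-0.2],[0,0,0,0,-0.2],[0,0,0.03,0,-0.2],[0,0,0.05,0,-1],[0,0,0.05,0,-1],[0,0,0.03,0,-1],[0.02,0.04,0,0.17,-1],[0.02,0.045,0,0.18,-1]]]'; python3 -m handwheel '[[[0.025,0.045,0,0.18,-1],[0.025,0.045,0,0.18,-1],[0.025,0.045,0,0.18,-1],[0.025,0.045,0,0.18,-1],[0.025,0.045,0,0.18,-1],[0.025,0.045,0,0.18,-1],[0.025,0.05,0,0,-1],[0,0.055,0,0,-1],[0,0,0,0,-1],[0,0,0,0,-1]]]'
python3 - <<'E'
from h import *
print(observe()['qpos'])
E
```

```text
time_s: 31.0
ee_pos: [0.507, -0.2347, 0.2083]
orientation: [0.001, 0.551, 0.835, 0.0]
ft_force: [0.4, 0.5, -0.3]
grip_width: 0.996
time_s: 32.25
ee_pos: [0.681, 0.1402, 0.2073]
orientation: [-0.0, 0.045, 0.999, -0.0]
ft_force: [-0.0, -0.5, -0.2]
grip_width: 1.001
[ 2.03314316e-01  5.73636713e-01  2.99837782e-01  1.29799362e+00
 -5.84556301e-04  2.93439435e-01]
```

```bash
python3 -m handwheel '[[[0.001,0.002,-0.05,0,-1],[0,0,-0.05,0,-1],[0,0,-0.05,0,-1],[0,0,-0.025,0,-1],[0,0,-0.007,0,-1],[0,0,0,0,-1],[0,0,0,0,0],[0,0,0,0,1],[0,0,0,0,1],[0,0,0,0,1]]]'; python3 -m handwheel '[[[0,0,0,0,1],[0,0,0,0,1]]]'
```

```text
time_s: 33.5
ee_pos: [0.6839, 0.1423, 0.0281]
orientation: [0.002, 0.045, 0.999, 0.0]
ft_force: [-0.3, -0.5, 6.4]
grip_width: 0.652
time_s: 33.75
ee_pos: [0.684, 0.1423, 0.0282]
orientation: [0.002, 0.045, 0.999, 0.0]
ft_force: [0.5, -1.6, 5.5]
grip_width: 0.659
```

```bash
python3 -m handwheel '[[[0,0,0.02,0,1],[0,0,0.05,0,1],[0,0,0.05,0,1],[0,0,0.05,0,1],[-0.01,-0.03,0,-0.18,1],[-0.015,-0.045,0,-0.18,1],[-0.015,-0.045,0,-0.18,1],[-0.015,-0.045,0,-0.18,1],[-0.015,-0.045,0,-0.18,1],[-0.015,-0.045,0,-0.18,1]]]'; python3 -m handwheel '[[[-0.015,-0.045,0,-0.18,1],[-0.015,-0.045,0,-0.18,1],[-0.008,-0.045,0,0,1],[0,-0.045,0,0,1],[0,-0.023,0,0,1],[0,0,0,0,1],[0,0,-0.05,0,1],[0,0,-0.04,0,1],[0,0,0,0,1],[0,0,0,0,1]]]'
```

```text
time_s: 35.0
ee_pos: [0.5962, -0.1139, 0.1955]
orientation: [-0.0, 0.555, 0.832, -0.0]
ft_force: [-0.2, -1.0, -3.4]
grip_width: 0.655
time_s: 36.25
ee_pos: [0.5603, -0.3152, 0.1073]
orientation: [0.001, 0.692, 0.722, 0.0]
ft_force: [0.3, 0.5, -2.2]
grip_width: 0.651
```

```bash
python3 - <<'E'
from h import *
c=cam('scene'); im=c['image'][110:290,30:270]; cv2.imwrite(f'pics/f.png',cv2.resize(im[:,:,::-1],None,fx=3,fy=3))
E
```

```text
(no output)
```

View pics/f.png

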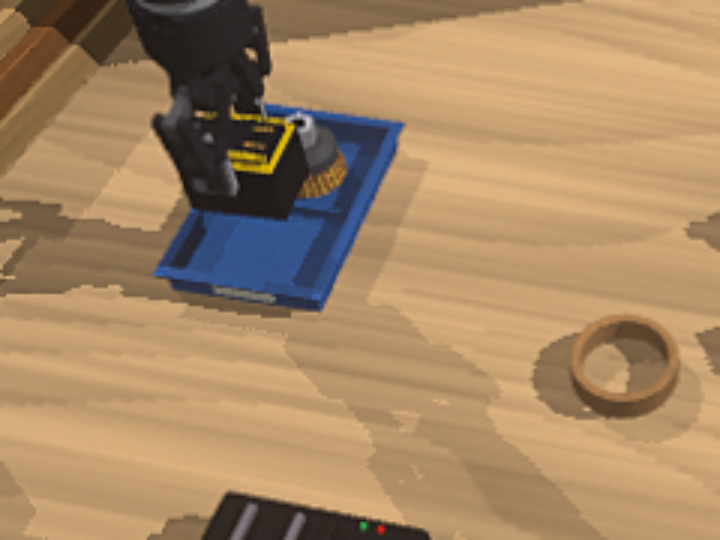

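The brush stands in its compartment, and the yellow pack is level over the other.

```bash
python3 -m handwheel '[[[0.001,0,-0.03,0,1],[0,0,-0.03,0,1],[0,0,-0.01,0,1],[0,0,-0.003,0,1],[0,0,0,0,1],[0,0,0,0,1]]]'
```

```text
time_s: 37.05
ee_pos: [0.5612, -0.3164, 0.0342]
orientation: [0.001, 0.693, 0.721, 0.0]
ft_force: [0.7, 1.0, -3.8]
grip_width: 0.649
```

```bash
python3 -m handwheel '[[[0,0,-0.002,0,1],[0,0,-0.001,0,1],[0,0,0,0,1]]]'
```

```text
time_s: 37.42
ee_pos: [0.5611, -0.3162, 0.0322]
orientation: [0.001, 0.693, 0.721, 0.0]
ft_force: [-1.9, 1.1, 7.5]
grip_width: 0.655
```

Contact. I release, lift and back away toward the base for a final look.

```bash
python3 -m handwheel '[[[0,0,0.001,0,-0.4],[0,0,0,0,-0.55],[0,0,0,0,-0.6],[0,0,0,0,-0.6],[0,0,0.02,0,-0.6],[0,0,0.05,0,-0.6],[0,0,0.05,0,-1],[0,0,0.05,0,-1],[-0.05,0.03,0.02,0,-1],[-0.05,0.03,0,0,-1]]]'; python3 -m handwheel '[[[-0.05,0.03,0,0,-1],[-0.05,0.03,0,0,-1],[-0.05,0.03,0,0,-1],[0,0,0,0,-1],[0,0,0,0,-1],[0,0,0,0,-1]]]'
python3 - <<'E'
from h import *
for n in('scene','top'):
    c=cam(n); cv2.imwrite(f'pics/{n}9.png',cv2.resize(c['image'][:,:,::-1],(800,600),interpolation=cv2.INTER_CUBIC))
E
```

```text
time_s: 38.67
ee_pos: [0.4611, -0.2562, 0.2228]
orientation: [0.002, 0.693, 0.721, 0.001]
ft_force: [-0.7, 0.5, -0.3]
grip_width: 1.0
time_s: 39.42
ee_pos: [0.3117, -0.1666, 0.2211]
orientation: [0.001, 0.693, 0.721, 0.0]
ft_force: [-0.7, 0.4, 0.1]
grip_width: 1.004
```

View pics/scene9.png

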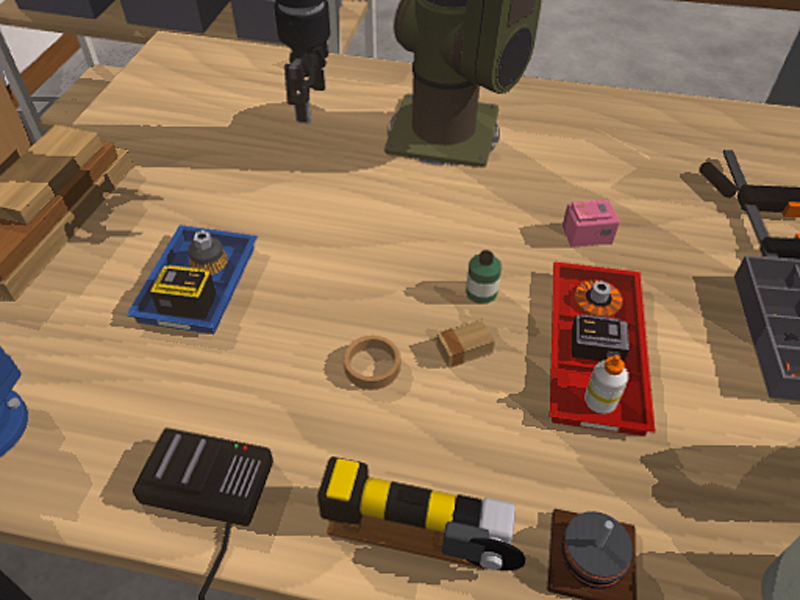

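View pics/top9.png

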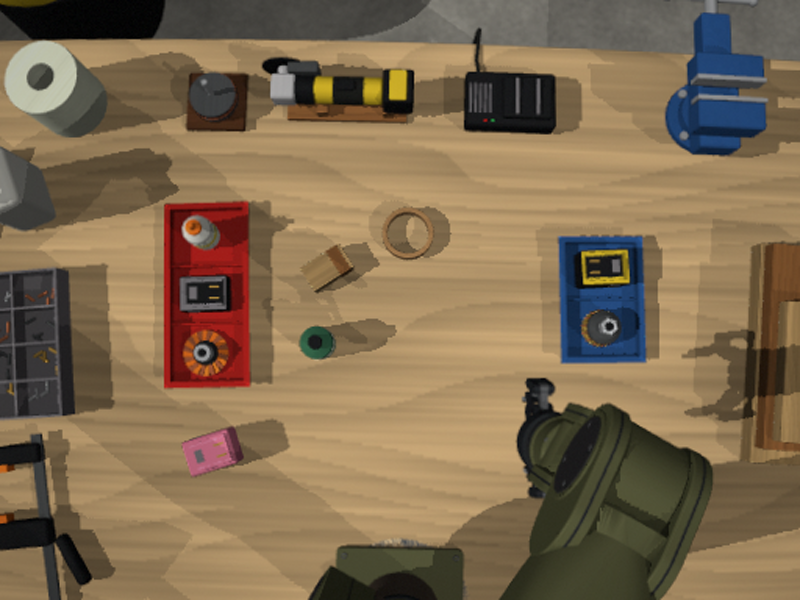

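Each thing stands in its own compartment, with bystanders and trays unmoved. One numeric check of the tilts (hub against rim), then I hand in.

```bash
python3 - <<'E'
from m import *
c=cam('top'); b=lambda *a:[int(x/1.5625) for x in a]
m,cs=blob(c,(9,120,60),(18,255,255),b(178,320,235,382)); print('disc rim',rect(c,cs,.009)[:2])
m,cs=blob(c,(0,0,140),(180,70,255),b(190,335,222,370)); print('disc hub',rect(c,cs,.032)[:2])
m,cs=blob(c,(0,0,130),(180,70,255),b(590,310,625,345)); print('brush hub',rect(c,cs,.06)[:2])
m,cs=blob(c,(5,150,130),(16,255,255),b(180,212,210,243)); print('nozzle',rect(c,cs,.095)[:2])
m,cs=blob(c,(20,150,90),(33,255,255),b(570,240,640,295)); print('yellow',rect(c,cs,.058))
im=c['image'][122:252,95:165]; i2=c['image'][145:240,350:420]
h=np.zeros((520,600,3),np.uint8); A=cv2.resize(im,None,fx=4,fy=4,interpolation=2); B=cv2.resize(i2,None,fx=4,fy=4,interpolation=2)
h[:A.shape[0],:280]=A; h[:B.shape[0],300:580]=B; cv2.imwrite('pics/g.png',h[:,:,::-1])
E
```

```text
disc rim ((0.4093475043773651, 0.32656729221343994), (0.07315462827682495, 0.07203219085931778))
disc hub ((0.40898510813713074, 0.3259188234806061), (0.02259453944861889, 0.020319266244769096))
brush hub ((0.4661914110183716, -0.3195766508579254), (0.022193295881152153, 0.022574706003069878))
nozzle ((0.6011678576469421, 0.3331824839115143), (0.01953498274087906, 0.019880637526512146))
yellow ((0.5606348514556885, -0.31360894441604614), (0.052559759467840195, 0.07571517676115036), 1.7414413690567017)
```

View pics/g.png

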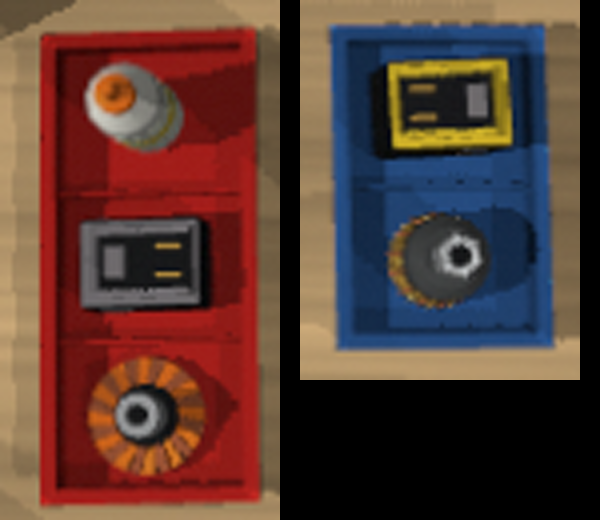

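The hub and rim axes agree within about 1 mm, so the disc lies flat. All five are clear of walls and dividers.

```bash
python3 -c "
from bench import ticket; print(ticket.hand_in())"
```

```text
the job is handed in; nothing more can be done
None
```

I made up both kits and handed the job in at about 40 s on the robot's clock. The hand-in reports no verdict.

- **Red tray:** the flap disc is in the near compartment, the grey pack in the middle and the glue bottle in the far one.
- **Blue tray:** the cup brush is in the near compartment and the yellow pack in the far one.
- **Setting down:** each was lowered until the wrist force showed contact (6 to 15 N), at the height expected for the 4 mm tray floor, then released.

**Last checks:** the final views show all five upright and clear of the walls and dividers. The trays, oil can, tape, offcut and pink look-alike appear unmoved. The disc's hub and rim centres agree to about 1 mm, so it lies flat. The measured brush hub, bottle nozzle and yellow pack are within about 3 mm of where I released them. I judged the grey pack's resting place by eye only.

**One disagreement:** the trays measured about 12 mm larger than stated in the top view. Their centres agreed to about 3 mm between the two cameras, so I aimed at the centres. No other check failed.

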